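# Record a check pull on the spring pull gauge

### The arm

A 6-joint arm with a two-finger parallel gripper is mounted at the origin on the work surface. World frame = base frame: x ahead of the robot, y to its left, z up, the work surface at z = 0. Lengths are in mm, angles in degrees, forces in N, time in s.
With the tool pointing down it reaches from about 250 to 775 mm from the base axis. Payload 4 kg.
Tool frame: the origin (TCP) lies midway between the tips of the shut fingers; the grasp point (between the pads) lies grip_depth behind it (grip_depth is the distance from the TCP to the grasp point, in mm); y points along the fingers, x is the direction in which the jaws open and shut, and the axes are right-handed (so a half turn about y gives the same grasp; the last joint's range is limited). The gripper opens to 85 mm and grips with 20 to 120 N. Pads are 22 mm wide; open, the fingers measure 114 mm over their backs; the gripper's body (76 mm by 85 mm) begins 54 mm behind the grasp point. The pads swing forward as they close: fully open they stand 13 mm farther back than shut.
Start: joints at [63.764, 4.996, 78.535, -0, 96.463, -5.907], TCP at [191.083, 515.76, 194.141] pointing down, gripper open.
Joint ranges: [-177.83, 177.83], [-43.37, 116.18], [15.69, 146.23], [-61.86, 241.86], [9.47, 152.12], [-147.06, 147.06]. Speed limits (degrees/s): [159.86, 159.86, 180, 180, 180, 180].

### API

Orientations are given as a 3x3 rotation matrix whose columns are the frame's x, y, z axes.
In Python, from workcell import observe, capture, calibration, finish_job, grip_depth gives the robot as it stands.
- The arm moves only by the tool send_rows, never from a script. Its argument "commands" is a list of rows, each an object of numbers: "wx", "wy", "wz": the turn, a rotation vector about the tool's x, y, z as a fraction of full scale; "tx", "ty", "tz": the shift along the tool's x, y, z as a fraction of full scale; "hand": the opening, from 0 (shut) to 1 (fully open). In form: [{"wx": .., "wy": .., "wz": .., "tx": .., "ty": .., "tz": .., "hand": ..}, ...]. A call has exactly 10 rows; each row is the pose to reach, as a shift and turn from the pose commanded when the call began, along the tool's axes at that moment, turning the shorter way round; what a row does not reach only later rows make up. Full scale, the value 1, is 0.3 m for a shift and pi rad for a turn. A row lasts 1/12 s, in which the tool goes at most 41.7 mm and 7.16 degrees, less where a joint would pass 70% of its speed; a pose out of reach is approached as far as the arm can. A call with a number of a shift or a turn outside -1 to 1 is refused whole. A call with a gripper value outside its range is refused whole. The fingers move at their own pace and stop on an object; "force" is the grip in N (left out, the last holds). Time passes only in rows, so rows that repeat a pose let the fingers close, or fill a call up. It gives the time, the measured TCP pose, the force and the opening at its end, in the units of the state.
- observe(): the state, without advancing time (a new reading comes with each control period).
- capture(name): name is "scene" or "side" or "wrist"; returns (picture, depth): 400x640x3 uint8, red, green, blue; 400x640 float32, mm along the optical axis (not along the pixel's ray), 0 where there is no reading.
- calibration(name): a dict with "camera_matrix" (3x3 intrinsics, pixels), "T" (4x4, takes a point from camera to world coordinates); the wrist camera has in their place "hand_eye" (4x4, takes a point from camera to tool coordinates, whose origin is the TCP and whose axes are the tool frame's). Camera axes: x right, y down, z forward; pixel columns grow to the right and rows downward; lengths in mm; the calibration is good to about 2 mm. A picture is of the moment at which its call begins: read the wrist's pose just before it. calibration takes no time and is no camera call.
- finish_job(): hands the job in, once; it reports no verdict.
The state is a dict: "t": time; "joint_pos": joint angles; "joint_velocities": joint speeds; "joint_efforts": joint torques, N m; "tcp_pos": TCP position; "eef_rot": TCP orientation; "contact_force": force on the tool from outside, world axes, zero at the start; "moment": the same for the moment, N m; "width": finger opening in mm.
Only numpy, scipy, OpenCV 4.12 (cv2) and the standard library are available. Lean on these libraries where they do the work, as an engineer would, in place of code of your own. Each camera call takes 0.05 s, during which the arm holds its last target. There are 200 camera calls.

### The job

On the spring pull gauge, first slide the peak pointer back to zero, up against the cross arm of the pull handle. Then pull the handle out so that it pushes the peak pointer's tip level with the limit marker's tip (within 5 mm), hold it there for about a second, and ease the handle all the way home without letting it snap back, leaving the peak pointer standing at the marker. Leave the loose things around the gauge where they are.

Things in the scene. Friction and masses are not known exactly. Their poses are not given: they have to be found in the camera images.
- gauge: Fixed spring pull gauge. Grey base plate x -150..190, y -90..120, 12 mm thick. Origin on the table top; x runs from handle side to spring barrel (the handle is PULLED towards -x), y from rod line (y -45) to scale rail (y +40), z up. Barrel 44 mm diameter, x 100..190, top z 57. Scale rail x -140..50, 24 mm wide, top z 30, beside it white strip with 10 mm graduations. Heights are over the table, mm.
- pull (a joint): Travel of the pull handle towards gauge -x, m: 0 home (sprung against a stop), 0.10 the end. The spring pulls it home with 4 N at 0, rising 1 N per 10 mm. A steel cross arm on the handle (12 mm thick in x, z 32..44 mm) reaches over the scale rail to gauge y +45 mm and pushes the peak pointer ahead of it when pulled; it does not bring the pointer back.
- peak (a joint): Reading of the peak pointer, m: its distance from zero towards the gauge's -x, 0 to 0.11. At 0 it touches the cross arm of the handle at home. It stays where it is left (light drag, 1.5 N) and can never be less than joint pull.
- paddle_top (a point): Centre of the top edge of the pull handle, a black upright paddle 16 mm thick (gauge x), 50 mm wide (y), z 32..92 mm, on a steel shoe and a 12 mm rod (axis z 37 mm) running into the barrel. Moves with the handle; when home it is at gauge x +20, y -45, z 92 mm, and the barrel begins 72 mm behind the paddle. Axes as the gauge.
- dog_face (a point): On the cross arm, over the scale rail, at the face (towards gauge -x) that pushes the peak pointer, z 38 mm. When they touch, the pointer's tip lies 15 mm further towards gauge -x than this face.
- tab_top (a point): Centre of the top edge of the peak pointer's upright aluminium finger tab, z 91 mm. The tab is 14 mm thick (gauge x), 30 mm wide (y), z 46..91, on a saddle 30 x 34 mm (z 31..46) riding on the scale rail at y +40. Axes as the gauge.
- peak_tip (a point): The tip of the small dark arrow on the peak pointer's foot, pointing to gauge +y over the scale, at gauge y +65, z 36 mm, the same gauge x as the tab.
- marker_tip (a point): The tip of the limit marker's arrow, pointing to gauge -y at the scale, at gauge y +68, z 36 mm. The marker is a fixed dark steel block 22 mm wide (x), 66 mm long (y) with a flat steel arrow on it, top at z 36 mm (its clamp screw at z 44), set 45 to 85 mm from zero. Axes as the gauge.
- flange: Bystander: turned steel flange, 84 mm diameter, 42 mm high, loose, off the barrel end of the gauge. Origin under its centre.
- vblock: Bystander: steel V-block, 70 x 50 x 42 mm, loose, off the handle end of the gauge. Origin under its centre.
- case: Bystander: closed wooden gauge-block case, 170 x 100 x 35 mm, loose, on the table to the right. Origin under its centre.

How it is judged (in metres and radians):
On the way, in this order (a step that is already met when the one before it is completed fails the run):
1. the peak pointer has been slid back to zero (within 6 mm) against the cross arm, the handle being home (value of joint each of peak, pull below 0.006 m), for 0.2 s.
2. the handle is pulled out and held 0.7 s with the peak pointer's tip within 5 mm of the marker's tip and the cross arm against the pointer (the arm within 6.5 mm of its place for the marker) (x of peak_tip in the frame of marker_tip between -0.005 and 0.005 m and x of dog_face in the frame of marker_tip between 0.0085 and 0.0215 m), for 0.7 s.
At the end, for the whole second after the job is handed in: The handle is home (within 6 mm), and the peak pointer stands still with its tip within 5 mm of the limit marker's tip along the scale (x of peak_tip in the frame of marker_tip between -0.005 and 0.005 m and value of joint pull below 0.006 m and velocity of joint peak between -0.01 and 0.01 m/s); the robot touches nothing.
It fails at once if the handle snaps home (returns faster than 0.45 m/s) (velocity of joint pull below -0.45 m/s).
It fails at once if a loose thing by the gauge is moved more than 15 mm (distance of any of flange, vblock, case from where it was at the start of the episode above 0.015 m).
It also fails if it takes over 51 s, if anything falls off the work surface, if the arm or the gripper's body presses on something with over 40 N, if the wrist force passes 120 N, or if a joint passes its speed limit or range.

## Working session

There is one attempt and no reset: what is moved stays moved. The work goes in short steps, Python scripts to look and compute and a tool call to move; the robot and the scene stay as the last step left them, time stands still between calls to the robot, and variables do not carry over. Pictures are saved under pics/ and viewed, about 8 in all and at most 12, crops included, and the job is handed in when it is done.

Besides the shell and the picture viewer there is one more tool, called after ">>>" as name(argument=value, ...) on one line, values as JSON. send_rows: Moves the arm, as the interface text tells. Shift numbers are shares of 0.3 m and turn numbers shares of pi rad, none past 1 either way. Its arguments: {"type":"object","properties":{"commands":{"type":"array"},"force":{"type":"number"}},"required":["commands"]}

```bash
mkdir -p pics; ls
python3 - <<'E'
from workcell import *
import cv2,numpy as np
s=observe();print(s); print(grip_depth if not callable(grip_depth) else grip_depth())
for n in("scene","side"):
    p,d=capture(n);cv2.imwrite(f"pics/{n}0.png",p[...,::-1]);np.save(f"pics/{n}0d.npy",d)
    c=calibration(n);print(n,np.round(c["camera_matrix"],1).tolist(),np.round(c["T"],3).tolist())
print(calibration("wrist"))
a=cv2.imread("pics/scene0.png")
E
```

```text
pics
{'t': 0.0, 'joint_pos': array([ 6.37650456e+01,  5.04095874e+00,  7.86281002e+01,  1.95544193e-04,
        9.64607365e+01, -5.90786497e+00]), 'joint_velocities': array([ 0.00493571,  0.08826938, -0.14755304,  0.07739492, -0.00699147,
       -0.01750672]), 'joint_efforts': array([-4.50318348e-04, -3.51866877e+01, -3.13272572e+01, -1.87639162e-04,
        1.06582177e-02, -1.13237317e-05]), 'tcp_pos': array([190.80647621, 515.21520639, 192.89184706]), 'eef_rot': array([[ 3.47377558e-01, -1.00444985e-03, -9.37724812e-01],
       [ 9.37722644e-01, -2.03050038e-03,  3.47378929e-01],
       [-2.25297530e-03, -9.99997434e-01,  2.36545111e-04]]), 'contact_force': array([ 0.45421818, -0.05922735,  0.29462769]), 'moment': array([-0.005959  ,  0.00655839,  0.01768082]), 'width': 85.76566871945975}
18.700000000000003
scene [[366.3, 0.0, 322.6], [0.0, 366.3, 201.2], [0.0, 0.0, 1.0]] [[-0.784, 0.378, -0.493, 1001.17], [0.621, 0.458, -0.636, 481.306], [-0.014, -0.804, -0.594, 632.953], [0.0, 0.0, 0.0, 1.0]]
side [[368.1, 0.0, 319.9], [0.0, 368.1, 198.9], [0.0, 0.0, 1.0]] [[-0.977, -0.142, 0.158, 400.302], [-0.212, 0.711, -0.671, 547.609], [-0.017, -0.689, -0.725, 774.195], [0.0, 0.0, 0.0, 1.0]]
{'camera_matrix': array([[298.4591539 ,   0.        , 319.81636206],
       [  0.        , 298.4591539 , 195.18020376],
       [  0.        ,   0.        ,   1.        ]]), 'hand_eye': array([[ 9.99999424e-01, -9.97578397e-04,  3.95763951e-04,
         1.89388426e-01],
       [-6.59762571e-04, -2.80574746e-01,  9.59831952e-01,
        -1.79463067e+02],
       [-8.46466250e-04, -9.59831661e-01, -2.80575243e-01,
         7.07101442e+01],
       [ 0.00000000e+00,  0.00000000e+00,  0.00000000e+00,
         1.00000000e+00]])}
```

View pics/scene0.png

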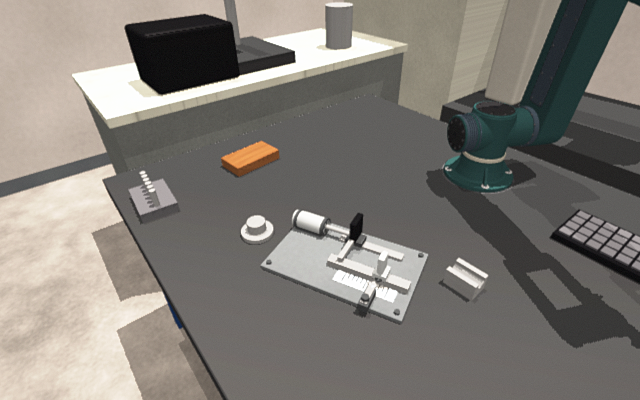

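View pics/side0.png

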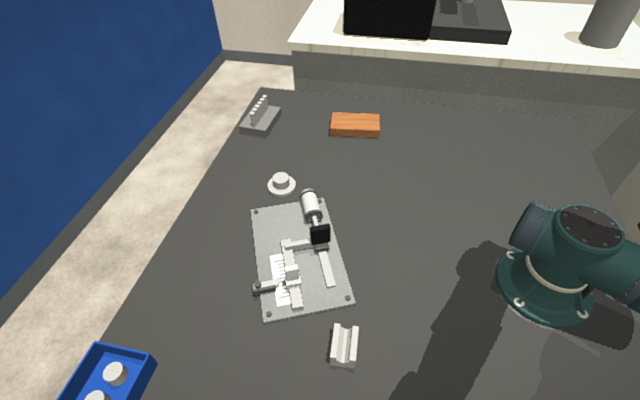

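```bash
cat > h.py <<'E'
import numpy as np,cv2
from workcell import *
def ray(K,T,px,z):
    v=T[:3,:3]@np.linalg.solve(K,[px[0],px[1],1]);o=T[:3,3];return (o+v*(z-o[2])/v[2])
def proj(K,T,P):
    c=np.linalg.inv(T)@np.r_[P,1];u=K@c[:3];return u[:2]/u[2]
def fit(G,W):
    G=np.array(G,float);W=np.array(W,float);g=G-G.mean(0);w=W-W.mean(0)
    a=np.arctan2((g[:,0]*w[:,1]-g[:,1]*w[:,0]).sum(),(g*w).sum());R=np.array([[np.cos(a),-np.sin(a)],[np.sin(a),np.cos(a)]])
    t=W.mean(0)-R@G.mean(0);return a,t,W-(G@R.T+t)
E
python3 - <<'E'
from h import *
C={"side":[(250,209),(325,198),(353,303),(263,321)],"scene":[(263,264),None,(427,255),(400,318)]}
G=[(190,120),(190,-90),(-150,-90),(-150,120)]
for n in C:
    c=calibration(n);ok=[(g,ray(c["camera_matrix"],c["T"],p,12)[:2]) for g,p in zip(G,C[n]) if p]
    a,t,r=fit(*zip(*ok));print(n,np.degrees(a),t,r.round(1).tolist())
ims=[cv2.resize(cv2.imread(f"pics/{n}0.png")[y:y+140,x:x+180],None,fx=4,fy=4,interpolation=cv2.INTER_CUBIC) for n,x,y in(("scene",255,190),("side",210,185))]
cv2.imwrite("pics/c1.png",ims[0]);cv2.imwrite("pics/c2.png",ims[1])
E
```

```text
side -66.53790918567583 [562.74224346  42.80903011] [[1.4, 2.0], [-3.1, 2.9], [4.5, -1.6], [-2.8, -3.3]]
scene -66.24132087238678 [563.43396823  40.73858987] [[-4.6, 5.8], [7.7, 0.1], [-3.1, -5.9]]
```

View pics/c2.png

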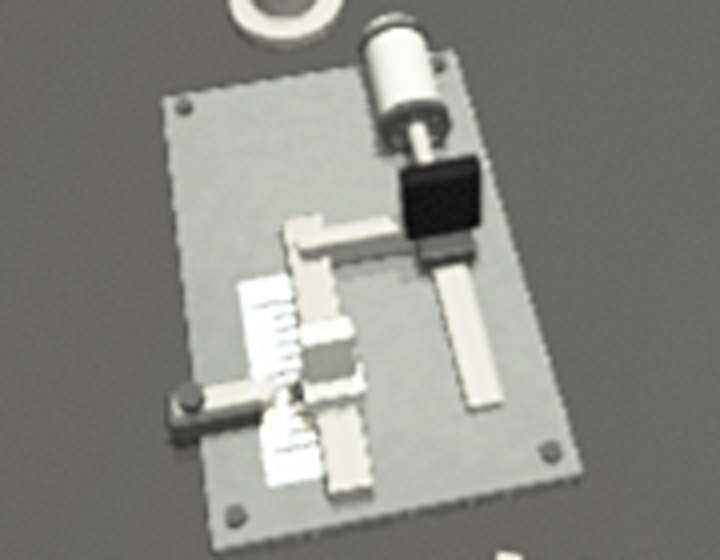

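>>> send_rows(commands=[{"wx":0,"wy":-0.024,"wz":0,"tx":-0.045,"ty":0,"tz":-0.083,"hand":0.6},{"wx":0,"wy":-0.05,"wz":0,"tx":-0.09,"ty":0,"tz":-0.166,"hand":0.6},{"wx":0,"wy":-0.073,"wz":0,"tx":-0.135,"ty":0,"tz":-0.25,"hand":0.6},{"wx":0,"wy":-0.1,"wz":0,"tx":-0.18,"ty":0,"tz":-0.33,"hand":0.6},{"wx":0,"wy":-0.122,"wz":0,"tx":-0.225,"ty":0,"tz":-0.415,"hand":0.6},{"wx":0,"wy":-0.147,"wz":0,"tx":-0.27,"ty":0,"tz":-0.5,"hand":0.6},{"wx":0,"wy":-0.17,"wz":0,"tx":-0.315,"ty":0,"tz":-0.58,"hand":0.6},{"wx":0,"wy":-0.195,"wz":0,"tx":-0.36,"ty":0,"tz":-0.664,"hand":0.6},{"wx":0,"wy":-0.22,"wz":0,"tx":-0.405,"ty":0,"tz":-0.75,"hand":0.6},{"wx":0,"wy":-0.244,"wz":0,"tx":-0.45,"ty":0,"tz":-0.83,"hand":0.6}])

```text
t: 0.93
tcp_pos: [378.3, 301.2, 193.6]
eef_rot: [[-0.404, -0.001, -0.915], [0.915, -0.001, -0.404], [-0.0, -1.0, 0.001]]
contact_force: [0.2, 1.1, -0.2]
width: 51.2
```

>>> send_rows(commands=[{"wx":0,"wy":0,"wz":0,"tx":-0.09,"ty":0,"tz":-0.03,"hand":0.6},{"wx":0,"wy":0,"wz":0,"tx":-0.19,"ty":0,"tz":-0.06,"hand":0.6},{"wx":0,"wy":0,"wz":0,"tx":-0.3,"ty":0,"tz":-0.09,"hand":0.6},{"wx":0,"wy":0,"wz":0,"tx":-0.41,"ty":0,"tz":-0.13,"hand":0.6},{"wx":0,"wy":0,"wz":0,"tx":-0.52,"ty":0,"tz":-0.16,"hand":0.6},{"wx":0,"wy":0,"wz":0,"tx":-0.63,"ty":0,"tz":-0.2,"hand":0.6},{"wx":0,"wy":0,"wz":0,"tx":-0.74,"ty":0,"tz":-0.23,"hand":0.6},{"wx":0,"wy":0,"wz":0,"tx":-0.83,"ty":0,"tz":-0.26,"hand":0.6},{"wx":0,"wy":0,"wz":0,"tx":-0.9,"ty":0,"tz":-0.28,"hand":0.6},{"wx":0,"wy":0,"wz":0,"tx":-0.9,"ty":0,"tz":-0.28,"hand":0.6}])

```text
t: 1.77
tcp_pos: [564.5, 85.1, 192.5]
eef_rot: [[-0.396, -0.001, -0.918], [0.918, -0.002, -0.396], [-0.001, -1.0, 0.002]]
contact_force: [-1.0, 0.6, -0.5]
width: 51.1
```

Run:
```python
from h import *
s=observe();p,d=capture("wrist");cv2.imwrite("pics/w1.png",p[...,::-1])
W=np.eye(4);W[:3,:3]=s["eef_rot"];W[:3,3]=s["tcp_pos"];np.save("w1.npy",W);print(s["t"],W.round(3),s["joint_pos"].round(1))
```

```text
1.7667 [[-3.96000e-01 -1.00000e-03 -9.18000e-01  5.64501e+02]
 [ 9.18000e-01 -2.00000e-03 -3.96000e-01  8.50900e+01]
 [-1.00000e-03 -1.00000e+00  2.00000e-03  1.92544e+02]
 [ 0.00000e+00  0.00000e+00  0.00000e+00  1.00000e+00]] [ 2.900e+00  7.800e+00  7.570e+01 -1.000e-01  9.660e+01 -1.104e+02]
```

View pics/w1.png

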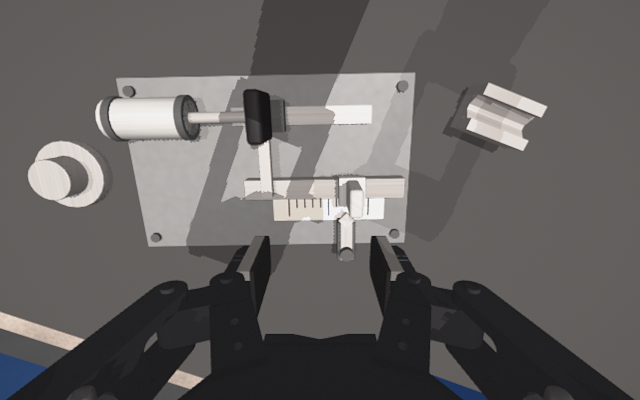

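Run:
```python
from h import *
c=calibration("wrist");K=c["camera_matrix"];T=np.load("w1.npy")@c["hand_eye"]
a,t,r=fit([(190,-90),(-150,-90),(-150,120),(190,120)],[ray(K,T,p,12)[:2] for p in[(118,79),(414.5,73),(403,243.5),(148,246)]])
print(np.degrees(a),t,r.round(1).tolist())
R=np.array([[np.cos(a),-np.sin(a)],[np.sin(a),np.cos(a)]])
for n,p,z in[("tab",(356,196),91),("padtop",(257,100),92),("arm",(266,185),44),("tip",(340,211),36),("marker",(345,216),36)]:
    print(n,(R.T@(ray(K,T,p,z)[:2]-t)).round(1))
im=cv2.imread("pics/w1.png")[70:265,235:415];cv2.imwrite("pics/w1c.png",cv2.resize(im,None,fx=3,fy=3,interpolation=cv2.INTER_CUBIC))
```

```text
-65.95622250023271 [565.11104194  41.1712968 ] [[0.4, 3.7], [1.1, -2.1], [0.1, -2.0], [-1.7, 0.4]]
tab [-75.4  30. ]
padtop [ 15.1 -61.1]
arm [21.3 29.5]
tip [-63.3  64.5]
marker [-69.3  71. ]
```

View pics/w1c.png

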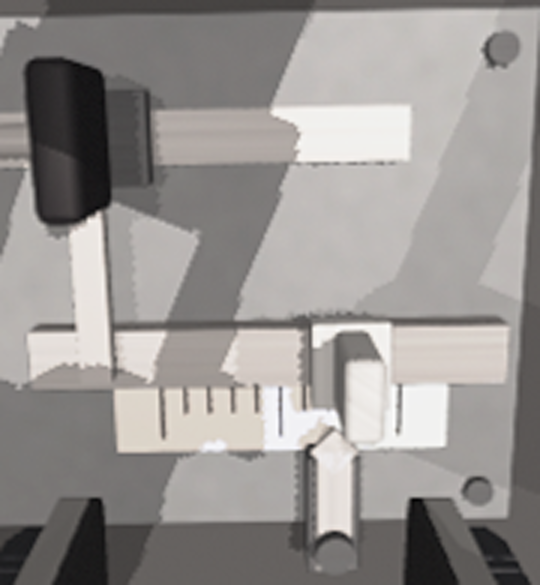

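Run:
```python
from h import *
c=calibration("wrist");K=c["camera_matrix"];T=np.load("w1.npy")@c["hand_eye"]
a=np.radians(-65.96);t=np.array([565.1,41.2])
R=np.array([[np.cos(a),-np.sin(a)],[np.sin(a),np.cos(a)]])
for n,p,z in[("armface top",(110,300),44),("armface top far",(112,370),44),("armleft",(76,300),44),("marker",(333,428),36),("tick0",(163,436),13),("tick0",(163,436),18),("t50",(281,434),13),("t100",(399,434),13),("tabL",(345,400),91),("tabR",(384,400),91),("saddleL",(313,326),46),("saddleR",(391,326),46),("pad tl",(28,62),92),("pad bl",(38,220),92),("padrightbottom",(105,215),32),("padr top",(102,70),92),("railend+x",(30,350),30),("railend-x",(507,350),30)]:
    print(n,(R.T@(ray(K,T,(235+p[0]/3,70+p[1]/3),z)[:2]-t)).round(1))
for n,P in[("tcp",T[:3,3]),("tab?",np.load("w1.npy")[:3,3])]:print(n,R.T@(P[:2]-t))
```

```text
armface top [13.9 12.3]
armface top far [14.7 39.4]
armleft [26.5 12.1]
marker [-70.5  66.7]
tick0 [-0.1 77.6]
tick0 [-0.6 75.8]
t50 [-50.3  77.3]
t100 [-100.5   78. ]
tabL [-69.6  37.4]
tabR [-82.4  37.6]
saddleL [-61.7  22.7]
saddleR [-90.8  23.1]
pad tl [ 25.8 -69.1]
pad bl [ 26.6 -22.8]
padrightbottom [ 15.9 -17.8]
padr top [  4.1 -66.6]
railend+x [49.  34.7]
railend-x [-139.2   37.2]
tcp [-41.46380423 -52.94207334]
tab? [-40.32717403  17.33286011]
```

>>> send_rows(commands=[{"wx":0,"wy":-0.004,"wz":0,"tx":0.06,"ty":0.0,"tz":-0.038,"hand":0.6},{"wx":0,"wy":-0.004,"wz":0,"tx":0.12,"ty":0.0,"tz":-0.076,"hand":0.6},{"wx":0,"wy":-0.004,"wz":0,"tx":0.12,"ty":0.06,"tz":-0.076,"hand":0.6},{"wx":0,"wy":-0.004,"wz":0,"tx":0.12,"ty":0.14,"tz":-0.076,"hand":0.6},{"wx":0,"wy":-0.004,"wz":0,"tx":0.12,"ty":0.22,"tz":-0.076,"hand":0.6},{"wx":0,"wy":-0.004,"wz":0,"tx":0.12,"ty":0.3,"tz":-0.076,"hand":0.6},{"wx":0,"wy":-0.004,"wz":0,"tx":0.12,"ty":0.37,"tz":-0.076,"hand":0.6},{"wx":0,"wy":-0.004,"wz":0,"tx":0.12,"ty":0.42,"tz":-0.076,"hand":0.6},{"wx":0,"wy":-0.004,"wz":0,"tx":0.12,"ty":0.455,"tz":-0.076,"hand":0.6},{"wx":0,"wy":-0.004,"wz":0,"tx":0.12,"ty":0.455,"tz":-0.076,"hand":0.6}])

```text
t: 2.65
tcp_pos: [566.5, 131.5, 54.4]
eef_rot: [[-0.413, -0.006, -0.911], [0.911, -0.0, -0.413], [0.002, -1.0, 0.006]]
contact_force: [0.5, 0.3, -0.4]
width: 51.2
```

Run:
```python
from h import *
p,d=capture("wrist");cv2.imwrite("pics/w2.png",p[...,::-1])
```

```text
(no output)
```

View pics/w2.png

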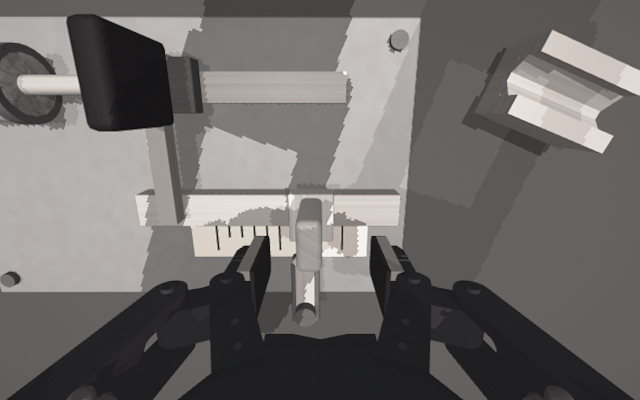

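>>> send_rows(commands=[{"wx":0,"wy":0,"wz":0,"tx":-0.018,"ty":0,"tz":-0.005,"hand":0.6},{"wx":0,"wy":0,"wz":0,"tx":-0.018,"ty":0,"tz":-0.005,"hand":0.6},{"wx":0,"wy":0,"wz":0,"tx":-0.018,"ty":0,"tz":-0.005,"hand":0.3},{"wx":0,"wy":0,"wz":0,"tx":-0.018,"ty":0,"tz":-0.005,"hand":0.2},{"wx":0,"wy":0,"wz":0,"tx":-0.018,"ty":0,"tz":-0.005,"hand":0.1},{"wx":0,"wy":0,"wz":0,"tx":-0.018,"ty":0,"tz":-0.005,"hand":0.1},{"wx":0,"wy":0,"wz":0,"tx":-0.018,"ty":0,"tz":-0.005,"hand":0.1},{"wx":0,"wy":0,"wz":0,"tx":-0.018,"ty":0,"tz":-0.005,"hand":0.1},{"wx":0,"wy":0,"wz":0,"tx":-0.018,"ty":0,"tz":-0.005,"hand":0.1},{"wx":0,"wy":0,"wz":0,"tx":-0.018,"ty":0,"tz":-0.005,"hand":0.1}], force=20)

```text
t: 3.53
tcp_pos: [572.7, 126.7, 57.6]
eef_rot: [[-0.412, -0.0, -0.911], [0.911, 0.0, -0.412], [0.0, -1.0, 0.0]]
contact_force: [0.7, -0.6, -0.3]
width: 8.3
```

Run:
```python
from h import *
p,d=capture("wrist");cv2.imwrite("pics/w3.png",p[...,::-1])
for i in range(4):
    s=observe();print(s["t"],s["tcp_pos"].round(2),s["width"],s["contact_force"].round(2));capture("wrist")
```

```text
3.5833 [572.75 126.68  57.57] 8.399227148801302 [ 0.19 -0.25 -0.2 ]
3.6333 [572.76 126.68  57.57] 8.463562866584844 [-0.02  0.81  0.28]
3.6833 [572.78 126.68  57.61] 8.584518327079975 [ 0.01 -0.58 -0.46]
3.7333 [572.78 126.68  57.58] 8.332969778589922 [-0.26 -0.26  0.74]
```

View pics/w3.png

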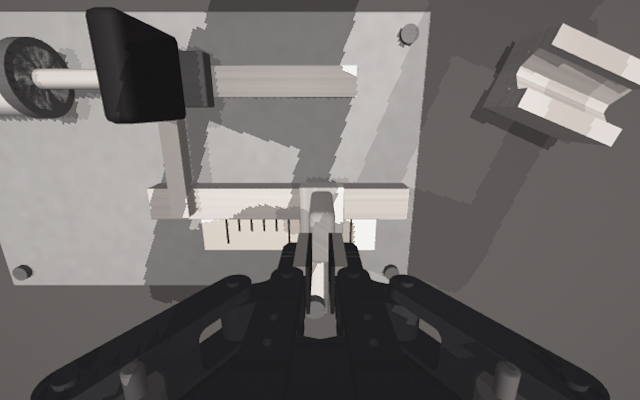

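```bash
cat >> h.py <<'E'
def cloud(n="wrist"):
    s=observe();p,d=capture(n);c=calibration(n);K=c["camera_matrix"]
    if n=="wrist":
        W=np.eye(4);W[:3,:3]=s["eef_rot"];W[:3,3]=s["tcp_pos"];T=W@c["hand_eye"]
    else: T=c["T"]
    v,u=np.mgrid[:400,:640];P=np.stack([(u-K[0,2])/K[0,0]*d,(v-K[1,2])/K[1,1]*d,d],-1)@T[:3,:3].T+T[:3,3]
    a=np.radians(-65.96);R=np.array([[np.cos(a),-np.sin(a)],[np.sin(a),np.cos(a)]])
    P[...,:2]=(P[...,:2]-[565.1,41.2])@R
    P[d<=0]=np.nan
    return p,P
E
python3 - <<'E'
from h import *
for n in("wrist","side","scene"):
    p,P=cloud(n);print(n)
    for u,v in ([(320,200),(322,215),(321,225),(321,245),(320,260),(318,285),(140,20),(175,100)] if n=="wrist" else []): print((u,v),P[v,u].round(1),p[v,u])
    for nm,b in(("tab",(-95,-55,5,75,84,97)),("pad",(0,40,-90,0,86,97)),("rail",(-130,-100,10,70,26,33))):
        m=np.all([(P[...,i]>b[2*i])&(P[...,i]<b[2*i+1]) for i in range(3)],0)
        if m.sum()>3: q=P[m];print(nm,len(q),np.percentile(q,[3,50,97],axis=0).round(1).tolist())
E
```

```text
wrist
(320, 200) [-74.8  23.6  68.1] [115 111 108]
(322, 215) [-75.9  25.1  89.8] [161 156 152]
(321, 225) [-75.4  30.2  91. ] [161 156 153]
(321, 245) [-75.4  41.9  90.5] [164 159 155]
(320, 260) [-74.9  51.1  90.1] [156 152 148]
(318, 285) [-73.6 101.7  36.5] [231 225 221]
(140, 20) [ 46.5 -85.   11.7] [108 106 104]
(175, 100) [ 13.  -33.1  47.9] [21 20 22]
tab 1082 [[-81.7, 23.5, 85.8], [-74.9, 33.3, 90.5], [-69.6, 51.2, 91.7]]
pad 4350 [[12.8, -68.7, 87.0], [18.5, -47.5, 91.2], [27.0, -23.4, 92.8]]
rail 1333 [[-129.0, 26.5, 28.4], [-114.9, 37.6, 29.8], [-101.0, 49.7, 30.9]]
side
tab 32 [[-84.4, 24.3, 84.4], [-82.7, 30.8, 88.2], [-74.6, 51.5, 93.0]]
pad 120 [[11.5, -68.4, 87.0], [17.9, -46.2, 90.8], [26.2, -22.6, 93.4]]
rail 132 [[-129.0, 27.2, 27.7], [-115.1, 38.4, 29.7], [-100.7, 49.7, 32.1]]
scene
tab 51 [[-83.9, 33.1, 85.1], [-74.2, 48.7, 89.3], [-69.5, 55.1, 96.2]]
pad 44 [[13.7, -40.5, 86.2], [20.7, -28.8, 89.5], [27.3, -20.3, 91.5]]
rail 130 [[-128.7, 27.9, 26.7], [-115.1, 41.0, 28.6], [-100.8, 51.1, 30.3]]
```

>>> send_rows(commands=[{"wx":0,"wy":0,"wz":0,"tx":-0.01,"ty":0,"tz":0,"hand":0},{"wx":0,"wy":0,"wz":0,"tx":-0.02,"ty":0,"tz":0,"hand":0},{"wx":0,"wy":0,"wz":0,"tx":-0.03,"ty":0,"tz":0,"hand":0},{"wx":0,"wy":0,"wz":0,"tx":-0.045,"ty":0,"tz":0,"hand":0},{"wx":0,"wy":0,"wz":0,"tx":-0.06,"ty":0,"tz":0,"hand":0},{"wx":0,"wy":0,"wz":0,"tx":-0.08,"ty":0,"tz":0,"hand":0},{"wx":0,"wy":0,"wz":0,"tx":-0.1,"ty":0,"tz":0,"hand":0},{"wx":0,"wy":0,"wz":0,"tx":-0.1,"ty":0,"tz":0,"hand":0},{"wx":0,"wy":0,"wz":0,"tx":-0.1,"ty":0,"tz":0,"hand":0},{"wx":0,"wy":0,"wz":0,"tx":-0.1,"ty":0,"tz":0,"hand":0}])

```text
t: 4.77
tcp_pos: [585.2, 99.3, 57.6]
eef_rot: [[-0.411, -0.0, -0.911], [0.911, 0.0, -0.411], [0.0, -1.0, -0.0]]
contact_force: [0.8, 0.6, -0.8]
width: -0.1
```

```bash
cat >> h.py <<'E'
def boxes(P):
    for nm,b in(("tab",(-100,10,15,70,84,97)),("pad",(-90,40,-90,0,86,97))):
        m=np.all([(P[...,i]>b[2*i])&(P[...,i]<b[2*i+1]) for i in range(3)],0)
        if m.sum()>3: q=P[m];print(nm,len(q),np.percentile(q,[3,50,97],axis=0).round(1).tolist())
E
python3 - <<'E'
from h import *
p,P=cloud();boxes(P);s=observe();a=np.radians(-65.96);v=s["tcp_pos"][:2]-[565.1,41.2]
print("tcp g",np.cos(a)*v[0]+np.sin(a)*v[1],-np.sin(a)*v[0]+np.cos(a)*v[1],s["tcp_pos"][2],s["width"],s["contact_force"].round(1))
E
```

```text
tab 1390 [[-81.5, 23.8, 85.6], [-74.7, 36.4, 90.4], [-68.7, 51.2, 91.8]]
pad 4106 [[13.0, -68.4, 87.2], [19.1, -47.4, 91.3], [27.2, -23.4, 92.8]]
tcp g -45.02890284074559 41.95502992575834 57.596127798964694 -0.09283480168754055 [ 0.2 -0.5  0.4]
```

Run:
```python
from h import *
c=calibration("wrist");K=c["camera_matrix"];p,d=capture("wrist");H=c["hand_eye"]
v,u=np.mgrid[:400,:640];P=np.stack([(u-K[0,2])/K[0,0]*d,(v-K[1,2])/K[1,1]*d,d],-1)@H[:3,:3].T+H[:3,3]
for vv in range(200,340,10): print(vv,[(P[vv,uu].round(0).tolist()) for uu in(310,320,330)])
cv2.imwrite("pics/w4.png",p[...,::-1])
```

```text
200 [[-7.0, 29.0, 6.0], [-0.0, 27.0, 7.0], [7.0, 28.0, 6.0]]
210 [[-7.0, 28.0, -1.0], [-0.0, 29.0, -2.0], [7.0, 28.0, -1.0]]
220 [[-8.0, 45.0, -16.0], [-0.0, 45.0, -16.0], [8.0, 45.0, -16.0]]
230 [[-8.0, 44.0, -24.0], [-0.0, 45.0, -25.0], [8.0, 44.0, -24.0]]
240 [[-5.0, -49.0, 10.0], [-0.0, -49.0, 10.0], [5.0, -49.0, 10.0]]
250 [[-4.0, -60.0, 10.0], [-0.0, -60.0, 10.0], [4.0, -60.0, 10.0]]
260 [[-4.0, -69.0, 11.0], [-0.0, -69.0, 10.0], [4.0, -69.0, 11.0]]
270 [[-4.0, -78.0, 11.0], [-0.0, -74.0, 9.0], [4.0, -78.0, 11.0]]
280 [[-4.0, -86.0, 12.0], [-0.0, -74.0, 4.0], [4.0, -85.0, 11.0]]
290 [[-3.0, -92.0, 11.0], [-0.0, -74.0, -0.0], [3.0, -92.0, 12.0]]
300 [[-3.0, -96.0, 11.0], [-0.0, -74.0, -5.0], [3.0, -98.0, 12.0]]
310 [[-4.0, -87.0, -0.0], [-0.0, -74.0, -10.0], [3.0, -97.0, 8.0]]
320 [[-4.0, -86.0, -5.0], [-0.0, 57.0, -121.0], [4.0, -86.0, -5.0]]
330 [[-4.0, -87.0, -9.0], [-0.0, 57.0, -132.0], [4.0, -88.0, -8.0]]
```

View pics/w4.png

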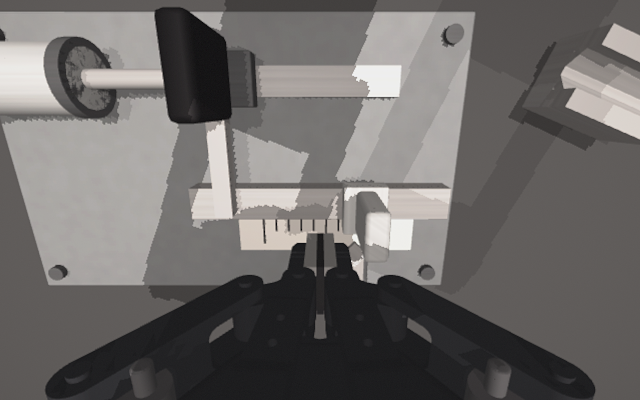

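>>> send_rows(commands=[{"wx":0,"wy":0,"wz":0,"tx":0.05,"ty":0,"tz":0.006,"hand":0.6},{"wx":0,"wy":0,"wz":0,"tx":0.1,"ty":0,"tz":0.006,"hand":0.6},{"wx":0,"wy":0,"wz":0,"tx":0.1,"ty":0,"tz":0.006,"hand":0.6},{"wx":0,"wy":0,"wz":0,"tx":0.1,"ty":0,"tz":0.006,"hand":0.6},{"wx":0,"wy":0,"wz":0,"tx":0.1,"ty":0,"tz":0.006,"hand":0.6},{"wx":0,"wy":0,"wz":0,"tx":0.1,"ty":0.03,"tz":0.006,"hand":0.6},{"wx":0,"wy":0,"wz":0,"tx":0.1,"ty":0.06,"tz":0.006,"hand":0.6},{"wx":0,"wy":0,"wz":0,"tx":0.1,"ty":0.1,"tz":0.006,"hand":0.6},{"wx":0,"wy":0,"wz":0,"tx":0.1,"ty":0.14,"tz":0.006,"hand":0.6},{"wx":0,"wy":0,"wz":0,"tx":0.1,"ty":0.15,"tz":0.006,"hand":0.6}])

```text
t: 5.7
tcp_pos: [568.7, 125.3, 8.6]
eef_rot: [[-0.411, -0.006, -0.911], [0.912, -0.001, -0.411], [0.002, -1.0, 0.006]]
contact_force: [-0.5, -0.8, -0.4]
width: 51.3
```

>>> send_rows(commands=[{"wx":0,"wy":0,"wz":0,"tx":0,"ty":0,"tz":0,"hand":0.4},{"wx":0,"wy":0,"wz":0,"tx":0,"ty":0,"tz":0,"hand":0.3},{"wx":0,"wy":0,"wz":0,"tx":0,"ty":0,"tz":0,"hand":0.2},{"wx":0,"wy":0,"wz":0,"tx":0,"ty":0,"tz":0,"hand":0.1},{"wx":0,"wy":0,"wz":0,"tx":0,"ty":0,"tz":0,"hand":0.1},{"wx":0,"wy":0,"wz":0,"tx":0,"ty":0,"tz":0,"hand":0.1},{"wx":0,"wy":0,"wz":0,"tx":0,"ty":0,"tz":0,"hand":0.1},{"wx":0,"wy":0,"wz":0,"tx":0,"ty":0,"tz":0,"hand":0.1},{"wx":0,"wy":0,"wz":0,"tx":0,"ty":0,"tz":0,"hand":0.1},{"wx":0,"wy":0,"wz":0,"tx":0,"ty":0,"tz":0,"hand":0.1}])

```text
t: 6.53
tcp_pos: [571.7, 126.1, 13.3]
eef_rot: [[-0.412, 0.001, -0.911], [0.911, 0.0, -0.412], [-0.0, -1.0, -0.001]]
contact_force: [0.2, 1.3, 3.0]
width: 14.2
```

>>> send_rows(commands=[{"wx":0,"wy":0,"wz":0,"tx":-0.02,"ty":0,"tz":0,"hand":0.1},{"wx":0,"wy":0,"wz":0,"tx":-0.05,"ty":0,"tz":0,"hand":0.1},{"wx":0,"wy":0,"wz":0,"tx":-0.08,"ty":0,"tz":0,"hand":0.1},{"wx":0,"wy":0,"wz":0,"tx":-0.11,"ty":0,"tz":0,"hand":0.1},{"wx":0,"wy":0,"wz":0,"tx":-0.14,"ty":0,"tz":0,"hand":0.1},{"wx":0,"wy":0,"wz":0,"tx":-0.17,"ty":0,"tz":0,"hand":0.1},{"wx":0,"wy":0,"wz":0,"tx":-0.2,"ty":0,"tz":0,"hand":0.1},{"wx":0,"wy":0,"wz":0,"tx":-0.22,"ty":0,"tz":0,"hand":0.1},{"wx":0,"wy":0,"wz":0,"tx":-0.23,"ty":0,"tz":0,"hand":0.1},{"wx":0,"wy":0,"wz":0,"tx":-0.235,"ty":0,"tz":0,"hand":0.1}])

```text
t: 7.37
tcp_pos: [601.4, 60.4, 13.2]
eef_rot: [[-0.411, 0.002, -0.912], [0.912, 0.0, -0.411], [-0.001, -1.0, -0.002]]
contact_force: [1.2, 2.2, 5.2]
width: 13.5
```

```bash
cat >> h.py <<'E'
def st():
    s=observe();a=np.radians(-65.96);v=s["tcp_pos"][:2]-[565.1,41.2];f=s["contact_force"]
    print(round(s["t"],2),"tcp g",round(np.cos(a)*v[0]+np.sin(a)*v[1],1),round(-np.sin(a)*v[0]+np.cos(a)*v[1],1),s["tcp_pos"][2].round(1),"w",s["width"].round(1),"fx_g",round(np.cos(a)*f[0]+np.sin(a)*f[1],1),"fz",f[2].round(1))
E
python3 - <<'E'
from h import *
capture("wrist");p,P=cloud();boxes(P);st()
E
```

```text
tab 3777 [[-27.0, 24.0, 85.6], [-3.4, 34.4, 90.5], [7.3, 50.9, 96.5]]
pad 6589 [[13.2, -59.7, 87.8], [20.0, -43.0, 91.3], [27.6, -23.3, 92.7]]Traceback (most recent call last):
  File "<stdin>", line 2, in <module>
  File "h.py", line 27, in st
    print(round(s["t"],2),"tcp g",round(np.cos(a)*v[0]+np.sin(a)*v[1],1),round(-np.sin(a)*v[0]+np.cos(a)*v[1],1),s["tcp_pos"][2].round(1),"w",s["width"].round(1),"fx_g",round(np.cos(a)*f[0]+np.sin(a)*f[1],1),"fz",f[2].round(1))
                                                                                                                                              ^^^^^^^^^^^^^^^^
AttributeError: 'float' object has no attribute 'round'
```

>>> send_rows(commands=[{"wx":0,"wy":0,"wz":0,"tx":-0.003,"ty":0,"tz":0,"hand":0.1},{"wx":0,"wy":0,"wz":0,"tx":-0.006,"ty":0,"tz":0,"hand":0.1},{"wx":0,"wy":0,"wz":0,"tx":-0.009,"ty":0,"tz":0,"hand":0.1},{"wx":0,"wy":0,"wz":0,"tx":-0.012,"ty":0,"tz":0,"hand":0.1},{"wx":0,"wy":0,"wz":0,"tx":-0.014,"ty":0,"tz":0,"hand":0.1},{"wx":0,"wy":0,"wz":0,"tx":-0.014,"ty":0,"tz":0,"hand":0.1},{"wx":0,"wy":0,"wz":0,"tx":-0.014,"ty":0,"tz":0,"hand":0.1},{"wx":0,"wy":0,"wz":0,"tx":-0.014,"ty":0,"tz":0,"hand":0.1},{"wx":0,"wy":0,"wz":0,"tx":-0.014,"ty":0,"tz":0,"hand":0.1},{"wx":0,"wy":0,"wz":0,"tx":-0.014,"ty":0,"tz":0,"hand":0.1}])

```text
t: 8.3
tcp_pos: [602.7, 57.6, 13.2]
eef_rot: [[-0.412, 0.002, -0.911], [0.911, 0.0, -0.412], [-0.0, -1.0, -0.002]]
contact_force: [0.7, 3.3, 5.6]
width: 14.1
```

```bash
sed -i 's/s\["width"\].round(1)/round(float(s["width"]),1)/' h.py
python3 - <<'E'
from h import *
p,P=cloud();boxes(P);st();cv2.imwrite("pics/w5.png",p[...,::-1])
E
```

```text
tab 3641 [[-24.1, 24.0, 85.7], [-0.8, 34.6, 90.4], [9.1, 51.0, 96.5]]
pad 6547 [[13.2, -59.7, 88.0], [20.1, -43.0, 91.3], [27.7, -23.3, 92.8]]
8.35 tcp g 0.4 41.0 13.2 w 13.8 fx_g -1.4 fz 5.8
```

>>> send_rows(commands=[{"wx":0,"wy":0,"wz":0,"tx":-0.003,"ty":0,"tz":0,"hand":0.1},{"wx":0,"wy":0,"wz":0,"tx":-0.006,"ty":0,"tz":0,"hand":0.1},{"wx":0,"wy":0,"wz":0,"tx":-0.009,"ty":0,"tz":0,"hand":0.1},{"wx":0,"wy":0,"wz":0,"tx":-0.01,"ty":0,"tz":0,"hand":0.1},{"wx":0,"wy":0,"wz":0,"tx":-0.01,"ty":0,"tz":0,"hand":0.1},{"wx":0,"wy":0,"wz":0,"tx":-0.01,"ty":0,"tz":0,"hand":0.1},{"wx":0,"wy":0,"wz":0,"tx":-0.01,"ty":0,"tz":0,"hand":0.1},{"wx":0,"wy":0,"wz":0,"tx":-0.01,"ty":0,"tz":0,"hand":0.1},{"wx":0,"wy":0,"wz":0,"tx":-0.01,"ty":0,"tz":0,"hand":0.1},{"wx":0,"wy":0,"wz":0,"tx":-0.01,"ty":0,"tz":0,"hand":0.1}])

```text
t: 9.18
tcp_pos: [602.6, 57.6, 13.2]
eef_rot: [[-0.412, -0.001, -0.911], [0.911, 0.005, -0.412], [0.005, -1.0, -0.001]]
contact_force: [-3.3, 9.4, 6.8]
width: 13.6
```

View pics/w5.png

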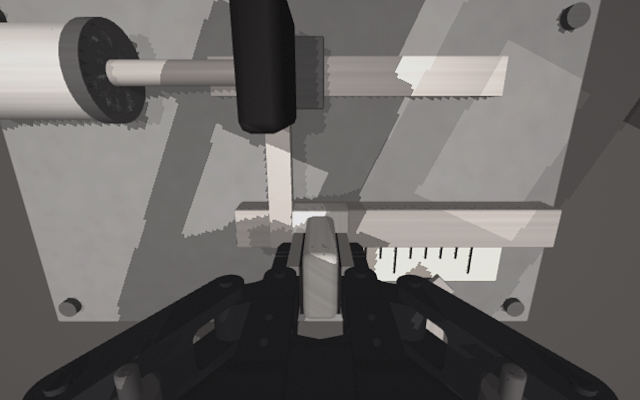

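>>> send_rows(commands=[{"wx":0,"wy":0,"wz":0,"tx":0.006,"ty":0,"tz":0,"hand":0.1},{"wx":0,"wy":0,"wz":0,"tx":0.008,"ty":0,"tz":0,"hand":0.1},{"wx":0,"wy":0,"wz":0,"tx":0.008,"ty":0,"tz":0,"hand":0.5},{"wx":0,"wy":0,"wz":0,"tx":0.008,"ty":0,"tz":0,"hand":0.5},{"wx":0,"wy":0,"wz":0,"tx":0.008,"ty":0,"tz":0,"hand":0.5},{"wx":0,"wy":0,"wz":0,"tx":0.008,"ty":0,"tz":0,"hand":0.5},{"wx":0,"wy":0,"wz":0,"tx":0.008,"ty":-0.05,"tz":0,"hand":0.5},{"wx":0,"wy":0,"wz":0,"tx":0.008,"ty":-0.12,"tz":0,"hand":0.5},{"wx":0,"wy":0,"wz":0,"tx":0.008,"ty":-0.18,"tz":0,"hand":0.5},{"wx":0,"wy":0,"wz":0,"tx":0.008,"ty":-0.18,"tz":0,"hand":0.5}])

```text
t: 10.02
tcp_pos: [604.9, 56.9, 70.9]
eef_rot: [[-0.411, 0.008, -0.911], [0.911, -0.0, -0.411], [-0.003, -1.0, -0.007]]
contact_force: [0.6, -0.6, 1.6]
width: 42.7
```

Run:
```python
from h import *
capture("side");capture("side");capture("side");st();p,P=cloud();boxes(P)
for n in("side","scene"):p,P=cloud(n);boxes(P)
```

```text
10.17 tcp g 0.4 39.7 65.5 w 42.5 fx_g 0.7 fz -0.3
tab 1202 [[-5.7, 24.1, 86.9], [0.5, 36.8, 90.5], [7.1, 51.7, 91.7]]
pad 3482 [[13.4, -68.5, 88.1], [20.5, -47.3, 91.3], [28.2, -23.5, 92.7]]
tab 8 [[-6.7, 24.1, 85.9], [-5.1, 39.4, 88.3], [1.4, 53.4, 90.9]]
pad 122 [[11.6, -68.4, 86.7], [17.7, -45.3, 91.0], [26.5, -22.7, 93.6]]
tab 73 [[-6.5, 27.3, 85.1], [-0.9, 43.0, 89.0], [6.4, 55.3, 91.0]]
pad 30 [[14.0, -36.6, 86.4], [21.4, -24.7, 89.6], [26.5, -19.6, 92.2]]
```

>>> send_rows(commands=[{"wx":0,"wy":0,"wz":0,"tx":-0.02,"ty":0,"tz":0.08,"hand":0.5},{"wx":0,"wy":0,"wz":0,"tx":-0.05,"ty":0,"tz":0.18,"hand":0.5},{"wx":0,"wy":0,"wz":0,"tx":-0.067,"ty":0,"tz":0.26,"hand":0.5},{"wx":0,"wy":0,"wz":0,"tx":-0.067,"ty":0,"tz":0.282,"hand":0.5},{"wx":0,"wy":0,"wz":0,"tx":-0.067,"ty":0,"tz":0.282,"hand":0.5},{"wx":0,"wy":0,"wz":0,"tx":-0.067,"ty":0,"tz":0.282,"hand":0.5},{"wx":0,"wy":0,"wz":0,"tx":-0.067,"ty":0,"tz":0.282,"hand":0.5},{"wx":0,"wy":0,"wz":0,"tx":-0.067,"ty":0,"tz":0.282,"hand":0.5},{"wx":0,"wy":0,"wz":0,"tx":-0.067,"ty":0,"tz":0.282,"hand":0.5},{"wx":0,"wy":0,"wz":0,"tx":-0.067,"ty":0,"tz":0.282,"hand":0.5}])

```text
t: 11.15
tcp_pos: [533.8, 4.6, 66.5]
eef_rot: [[-0.412, 0.0, -0.911], [0.911, 0.0, -0.412], [0.0, -1.0, -0.0]]
contact_force: [0.2, 0.8, -0.1]
width: 42.6
```

Run:
```python
from h import *
st();p,P=cloud();boxes(P);cv2.imwrite("pics/w6.png",p[...,::-1])
m=(P[...,2]>33)&(P[...,2]<39)&(P[...,0]<-45)&(P[...,0]>-100)&(P[...,1]>60)&(P[...,1]<82)
q=P[m];print(len(q))
for lo in range(62,82,2):
    k=q[(q[:,1]>=lo)&(q[:,1]<lo+2)]
    if len(k):print(lo,k[:,0].min().round(1),k[:,0].max().round(1))
```

```text
11.15 tcp g 20.7 -43.5 66.5 w 42.6 fx_g -0.6 fz -0.1
tab 89 [[-5.0, 23.1, 84.1], [1.5, 24.1, 85.7], [7.1, 25.6, 87.8]]
pad 2248 [[13.7, -70.1, 88.0], [21.2, -48.8, 91.4], [28.6, -24.9, 92.8]]
64
74 -72.5 -68.1
76 -75.1 -68.1
78 -75.2 -67.9
80 -76.0 -67.8
```

View pics/w6.png

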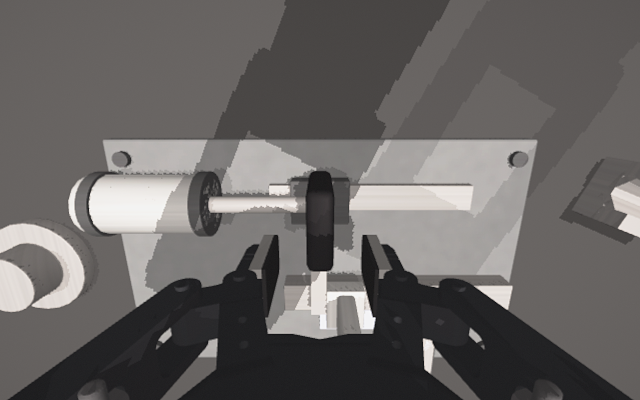

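>>> send_rows(commands=[{"wx":0,"wy":0,"wz":0,"tx":0,"ty":0.04,"tz":0,"hand":0.5},{"wx":0,"wy":0,"wz":0,"tx":0,"ty":0.1,"tz":0,"hand":0.5},{"wx":0,"wy":0,"wz":0,"tx":0,"ty":0.15,"tz":0,"hand":0.5},{"wx":0,"wy":0,"wz":0,"tx":0,"ty":0.178,"tz":0,"hand":0.5},{"wx":0,"wy":0,"wz":0,"tx":0,"ty":0.178,"tz":0,"hand":0.5},{"wx":0,"wy":0,"wz":0,"tx":0,"ty":0.178,"tz":0,"hand":0.3},{"wx":0,"wy":0,"wz":0,"tx":0,"ty":0.178,"tz":0,"hand":0.1},{"wx":0,"wy":0,"wz":0,"tx":0,"ty":0.178,"tz":0,"hand":0.1},{"wx":0,"wy":0,"wz":0,"tx":0,"ty":0.178,"tz":0,"hand":0.1},{"wx":0,"wy":0,"wz":0,"tx":0,"ty":0.178,"tz":0,"hand":0.1}], force=50)

```text
t: 12.03
tcp_pos: [534.0, 4.5, 14.2]
eef_rot: [[-0.412, 0.002, -0.911], [0.911, 0.0, -0.412], [-0.0, -1.0, -0.002]]
contact_force: [-0.8, 1.0, 2.1]
width: 15.4
```

Run:
```python
from h import *
capture("wrist");capture("wrist");st()
```

```text
12.13 tcp g 20.9 -43.4 14.2 w 15.4 fx_g -2.3 fz 3.0
```

>>> send_rows(commands=[{"wx":0,"wy":0,"wz":0,"tx":0.01,"ty":0,"tz":0,"hand":0.1},{"wx":0,"wy":0,"wz":0,"tx":0.035,"ty":0,"tz":0,"hand":0.1},{"wx":0,"wy":0,"wz":0,"tx":0.065,"ty":0,"tz":0,"hand":0.1},{"wx":0,"wy":0,"wz":0,"tx":0.095,"ty":0,"tz":0,"hand":0.1},{"wx":0,"wy":0,"wz":0,"tx":0.125,"ty":0,"tz":0,"hand":0.1},{"wx":0,"wy":0,"wz":0,"tx":0.155,"ty":0,"tz":0,"hand":0.1},{"wx":0,"wy":0,"wz":0,"tx":0.175,"ty":0,"tz":0,"hand":0.1},{"wx":0,"wy":0,"wz":0,"tx":0.19,"ty":0,"tz":0,"hand":0.1},{"wx":0,"wy":0,"wz":0,"tx":0.2,"ty":0,"tz":0,"hand":0.1},{"wx":0,"wy":0,"wz":0,"tx":0.205,"ty":0,"tz":0,"hand":0.1}])

```text
t: 12.97
tcp_pos: [510.3, 56.9, 14.3]
eef_rot: [[-0.411, 0.005, -0.912], [0.912, -0.006, -0.411], [-0.008, -1.0, -0.002]]
contact_force: [5.2, -11.2, -0.7]
width: 15.2
```

Run:
```python
from h import *
capture("wrist");st();p,P=cloud();boxes(P)
m=(P[...,2]>33)&(P[...,2]<39)&(P[...,0]<-45)&(P[...,0]>-100)&(P[...,1]>60)&(P[...,1]<90)
q=P[m];print(len(q))
for lo in range(62,90,2):
    k=q[(q[:,1]>=lo)&(q[:,1]<lo+2)]
    if len(k):print(lo,k[:,0].min().round(1),k[:,0].max().round(1))
p,P=cloud("scene");boxes(P)
a=cv2.resize(p[205:320,320:420,::-1],None,fx=5,fy=5,interpolation=cv2.INTER_CUBIC);cv2.imwrite("pics/s2.png",a)
```

```text
13.02 tcp g -36.9 -43.7 14.2 w 15.2 fx_g 9.6 fz 1.0
pad 5726 [[-56.8, -70.5, 87.6], [-37.1, -50.9, 91.4], [-18.8, -26.2, 96.3]]
0
tab 78 [[-64.5, 26.8, 84.2], [-58.5, 42.4, 89.0], [-51.9, 54.5, 91.2]]
pad 135 [[-62.2, -58.5, 86.8], [-35.9, -33.8, 90.6], [-12.4, -21.6, 96.6]]
```

View pics/s2.png

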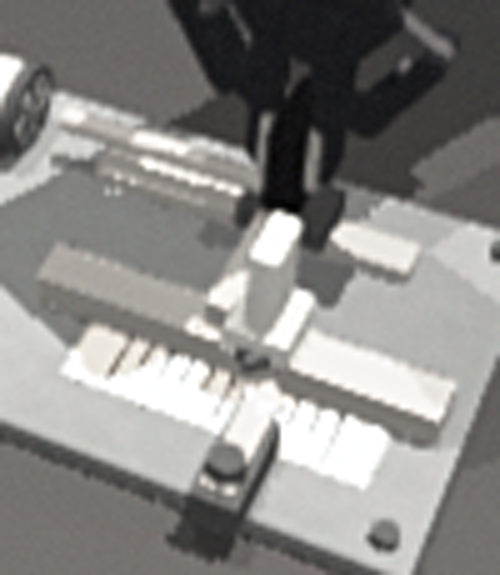

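Run:
```python
from h import *
c=calibration("scene");K=c["camera_matrix"];T=c["T"];a=np.radians(-65.96);R=np.array([[np.cos(a),-np.sin(a)],[np.sin(a),np.cos(a)]])
for n,p in(("tip",(252,368)),("mark",(268,385)),("mark2",(262,380)),("arrowL",(237,403)),("arrowR",(278,408))):print(n,(R.T@(ray(K,T,(320+p[0]/5,205+p[1]/5),36)[:2]-[565.1,41.2])).round(1))
for g in((-71,68,36),(-58,65,36)):
    w=R@np.array(g[:2])+[565.1,41.2];u=proj(K,T,np.r_[w,36]);print(g,(u-[320,205])*5)
```

```text
tip [-61.9  65.2]
mark [-71.4  71. ]
mark2 [-68.1  69.5]
arrowL [-63.4  85.9]
arrowR [-79.6  80.7]
(-71, 68, 36) [269.69003862 379.86369837]
(-58, 65, 36) [243.60346624 364.44999766]
```

>>> send_rows(commands=[{"wx":0,"wy":0,"wz":0,"tx":0.005,"ty":0,"tz":0,"hand":0.1},{"wx":0,"wy":0,"wz":0,"tx":0.012,"ty":0,"tz":0,"hand":0.1},{"wx":0,"wy":0,"wz":0,"tx":0.02,"ty":0,"tz":0,"hand":0.1},{"wx":0,"wy":0,"wz":0,"tx":0.026,"ty":0,"tz":0,"hand":0.1},{"wx":0,"wy":0,"wz":0,"tx":0.03,"ty":0,"tz":0,"hand":0.1},{"wx":0,"wy":0,"wz":0,"tx":0.033,"ty":0,"tz":0,"hand":0.1},{"wx":0,"wy":0,"wz":0,"tx":0.035,"ty":0,"tz":0,"hand":0.1},{"wx":0,"wy":0,"wz":0,"tx":0.035,"ty":0,"tz":0,"hand":0.1},{"wx":0,"wy":0,"wz":0,"tx":0.035,"ty":0,"tz":0,"hand":0.1},{"wx":0,"wy":0,"wz":0,"tx":0.035,"ty":0,"tz":0,"hand":0.1}])

```text
t: 13.95
tcp_pos: [506.2, 66.0, 14.2]
eef_rot: [[-0.411, 0.005, -0.912], [0.912, -0.007, -0.411], [-0.008, -1.0, -0.002]]
contact_force: [4.8, -10.3, 0.1]
width: 15.3
```

Run:
```python
from h import *
st();p,P=cloud("scene");boxes(P);st()
p,P=cloud();cv2.imwrite("pics/w7.png",p[...,::-1])
a=cv2.resize(p[205:320,320:420,::-1],None,fx=5,fy=5,interpolation=cv2.INTER_CUBIC)
p,P=cloud("scene");b=cv2.resize(p[250:310,340:400,::-1],None,fx=9,fy=9,interpolation=cv2.INTER_CUBIC);cv2.imwrite("pics/s3.png",b)
```

```text
13.95 tcp g -46.6 -43.7 14.2 w 15.3 fx_g 11.3 fz 0.1
tab 79 [[-74.1, 26.2, 84.8], [-68.1, 43.1, 88.7], [-61.2, 55.1, 90.7]]
pad 139 [[-73.7, -59.6, 86.6], [-45.4, -32.6, 90.1], [-22.5, -20.9, 96.7]]
14.0 tcp g -46.6 -43.7 14.2 w 15.4 fx_g 11.4 fz 0.0
```

View pics/s3.png

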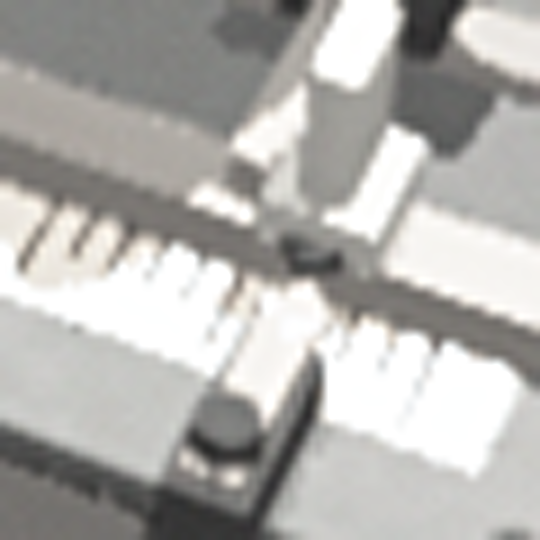

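Run:
```python
from h import *
a=np.radians(-65.96);R=np.array([[np.cos(a),-np.sin(a)],[np.sin(a),np.cos(a)]])
g=lambda K,T,p,z:(R.T@(ray(K,T,p,z)[:2]-[565.1,41.2])).round(1)
c=calibration("wrist");Kw=c["camera_matrix"];Tw=np.load("w1.npy")@c["hand_eye"]
for n,p,z in(("screw",(333,548),44),("bar",(335,490),36),("tip",(333,428),36)):print("w1",n,g(Kw,Tw,(235+p[0]/3,70+p[1]/3),z))
c=calibration("scene");K=c["camera_matrix"];T=c["T"]
for n,p,z in(("screw",(225,425),44),("tip",(322,287),36),("arrow wide L",(255,310),36),("peak",(310,270),36),("t0",(22,270),13),("t100",(410,420),13)):print("s3",n,g(K,T,(340+(p[0]-4)/9,250+(p[1]-4)/9),z))
b=cv2.imread("pics/w7.png")[180:400,300:640];
p,d=capture("side");x=cv2.resize(p[255:305,250:320,::-1],None,fx=9,fy=9,interpolation=cv2.INTER_CUBIC);cv2.imwrite("pics/sd.png",x)
# strip colour/brightness profile-free side check
c=calibration("side")
for gx in(-67.5,-71):
    w=R@np.array([gx,66])+[565.1,41.2];print("side proj",gx,((proj(c["camera_matrix"],c["T"],np.r_[w,36])-[250,255])*9+4).round(0))
```

```text
w1 screw [-70.3 115.3]
w1 bar [-71.5  93.4]
w1 tip [-70.4  66.7]
s3 screw [-71.2 121.7]
s3 tip [-74.1  67.9]
s3 arrow wide L [-62.7  81.4]
s3 peak [-69.7  64.3]
s3 t0 [-0.9 76.3]
s3 t100 [-101.1   76.9]
side proj -67.5 [272. 218.]
side proj -71 [274. 229.]
```

>>> send_rows(commands=[{"wx":0,"wy":0,"wz":0,"tx":0.003,"ty":0,"tz":0,"hand":0.1},{"wx":0,"wy":0,"wz":0,"tx":0.006,"ty":0,"tz":0,"hand":0.1},{"wx":0,"wy":0,"wz":0,"tx":0.009,"ty":0,"tz":0,"hand":0.1},{"wx":0,"wy":0,"wz":0,"tx":0.012,"ty":0,"tz":0,"hand":0.1},{"wx":0,"wy":0,"wz":0,"tx":0.012,"ty":0,"tz":0,"hand":0.1},{"wx":0,"wy":0,"wz":0,"tx":0.012,"ty":0,"tz":0,"hand":0.1},{"wx":0,"wy":0,"wz":0,"tx":0.012,"ty":0,"tz":0,"hand":0.1},{"wx":0,"wy":0,"wz":0,"tx":0.012,"ty":0,"tz":0,"hand":0.1},{"wx":0,"wy":0,"wz":0,"tx":0.012,"ty":0,"tz":0,"hand":0.1},{"wx":0,"wy":0,"wz":0,"tx":0.012,"ty":0,"tz":0,"hand":0.1}])

```text
t: 14.98
tcp_pos: [504.8, 69.2, 14.3]
eef_rot: [[-0.411, 0.005, -0.912], [0.912, -0.007, -0.411], [-0.008, -1.0, -0.002]]
contact_force: [4.3, -10.4, 1.0]
width: 15.3
```

Run:
```python
from h import *
st();p,P=cloud("scene");boxes(P)
```

```text
14.98 tcp g -50.1 -43.7 14.3 w 15.3 fx_g 11.2 fz 1.0
tab 78 [[-77.9, 27.3, 85.1], [-71.8, 42.7, 89.2], [-65.1, 53.9, 91.1]]
pad 138 [[-76.1, -59.9, 86.8], [-49.7, -34.3, 90.6], [-22.2, -22.0, 96.6]]
```

>>> send_rows(commands=[{"wx":0,"wy":0,"wz":0,"tx":0,"ty":0,"tz":0,"hand":0.1},{"wx":0,"wy":0,"wz":0,"tx":0,"ty":0,"tz":0,"hand":0.1},{"wx":0,"wy":0,"wz":0,"tx":0,"ty":0,"tz":0,"hand":0.1},{"wx":0,"wy":0,"wz":0,"tx":0,"ty":0,"tz":0,"hand":0.1},{"wx":0,"wy":0,"wz":0,"tx":0,"ty":0,"tz":0,"hand":0.1},{"wx":0,"wy":0,"wz":0,"tx":0,"ty":0,"tz":0,"hand":0.1},{"wx":0,"wy":0,"wz":0,"tx":0,"ty":0,"tz":0,"hand":0.1},{"wx":0,"wy":0,"wz":0,"tx":0,"ty":0,"tz":0,"hand":0.1},{"wx":0,"wy":0,"wz":0,"tx":0,"ty":0,"tz":0,"hand":0.1},{"wx":0,"wy":0,"wz":0,"tx":0,"ty":0,"tz":0,"hand":0.1}])

```text
t: 15.87
tcp_pos: [504.7, 69.1, 14.3]
eef_rot: [[-0.411, 0.005, -0.912], [0.912, -0.007, -0.411], [-0.008, -1.0, -0.002]]
contact_force: [4.7, -12.2, 0.5]
width: 15.7
```

>>> send_rows(commands=[{"wx":0,"wy":0,"wz":0,"tx":-0.01,"ty":0,"tz":0,"hand":0.1},{"wx":0,"wy":0,"wz":0,"tx":-0.03,"ty":0,"tz":0,"hand":0.1},{"wx":0,"wy":0,"wz":0,"tx":-0.05,"ty":0,"tz":0,"hand":0.1},{"wx":0,"wy":0,"wz":0,"tx":-0.075,"ty":0,"tz":0,"hand":0.1},{"wx":0,"wy":0,"wz":0,"tx":-0.1,"ty":0,"tz":0,"hand":0.1},{"wx":0,"wy":0,"wz":0,"tx":-0.125,"ty":0,"tz":0,"hand":0.1},{"wx":0,"wy":0,"wz":0,"tx":-0.15,"ty":0,"tz":0,"hand":0.1},{"wx":0,"wy":0,"wz":0,"tx":-0.17,"ty":0,"tz":0,"hand":0.1},{"wx":0,"wy":0,"wz":0,"tx":-0.185,"ty":0,"tz":0,"hand":0.1},{"wx":0,"wy":0,"wz":0,"tx":-0.195,"ty":0,"tz":0,"hand":0.1}])

```text
t: 16.7
tcp_pos: [528.2, 17.4, 14.2]
eef_rot: [[-0.411, 0.004, -0.912], [0.912, -0.003, -0.411], [-0.005, -1.0, -0.002]]
contact_force: [1.7, -4.2, 2.0]
width: 15.5
```

>>> send_rows(commands=[{"wx":0,"wy":0,"wz":0,"tx":-0.006,"ty":0,"tz":0,"hand":0.1},{"wx":0,"wy":0,"wz":0,"tx":-0.012,"ty":0,"tz":0,"hand":0.1},{"wx":0,"wy":0,"wz":0,"tx":-0.018,"ty":0,"tz":0,"hand":0.1},{"wx":0,"wy":0,"wz":0,"tx":-0.024,"ty":0,"tz":0,"hand":0.1},{"wx":0,"wy":0,"wz":0,"tx":-0.03,"ty":0,"tz":0,"hand":0.1},{"wx":0,"wy":0,"wz":0,"tx":-0.036,"ty":0,"tz":0,"hand":0.1},{"wx":0,"wy":0,"wz":0,"tx":-0.04,"ty":0,"tz":0,"hand":0.1},{"wx":0,"wy":0,"wz":0,"tx":-0.044,"ty":0,"tz":0,"hand":0.1},{"wx":0,"wy":0,"wz":0,"tx":-0.044,"ty":0,"tz":0,"hand":0.1},{"wx":0,"wy":0,"wz":0,"tx":-0.044,"ty":0,"tz":0,"hand":0.1}])

```text
t: 17.53
tcp_pos: [532.7, 7.4, 14.2]
eef_rot: [[-0.412, 0.002, -0.911], [0.911, -0.001, -0.412], [-0.002, -1.0, -0.002]]
contact_force: [1.4, -3.1, 5.3]
width: 15.4
```

Run:
```python
from h import *
capture("side");st();p,P=cloud("scene");boxes(P)
```

```text
17.58 tcp g 17.7 -43.4 14.2 w 15.8 fx_g 5.2 fz 5.2
tab 77 [[-77.5, 26.1, 84.7], [-71.8, 42.5, 88.7], [-64.7, 54.7, 91.0]]
pad 118 [[-7.4, -53.5, 86.2], [18.9, -32.2, 90.4], [34.6, -20.6, 96.5]]
```

>>> send_rows(commands=[{"wx":0,"wy":0,"wz":0,"tx":-0.003,"ty":0,"tz":0,"hand":0.1},{"wx":0,"wy":0,"wz":0,"tx":-0.006,"ty":0,"tz":0,"hand":0.1},{"wx":0,"wy":0,"wz":0,"tx":-0.009,"ty":0,"tz":0,"hand":0.1},{"wx":0,"wy":0,"wz":0,"tx":-0.012,"ty":0,"tz":0,"hand":0.1},{"wx":0,"wy":0,"wz":0,"tx":-0.014,"ty":0,"tz":0,"hand":0.1},{"wx":0,"wy":0,"wz":0,"tx":-0.014,"ty":0,"tz":0,"hand":0.1},{"wx":0,"wy":0,"wz":0,"tx":-0.014,"ty":0,"tz":0,"hand":0.1},{"wx":0,"wy":0,"wz":0,"tx":-0.014,"ty":0,"tz":0,"hand":0.1},{"wx":0,"wy":0,"wz":0,"tx":-0.014,"ty":0,"tz":0,"hand":0.1},{"wx":0,"wy":0,"wz":0,"tx":-0.014,"ty":0,"tz":0,"hand":0.1}])

```text
t: 18.47
tcp_pos: [533.9, 4.5, 14.2]
eef_rot: [[-0.412, 0.001, -0.911], [0.911, 0.001, -0.412], [0.0, -1.0, -0.002]]
contact_force: [0.9, -1.7, 7.1]
width: 15.7
```

Run:
```python
from h import *
st();capture("side");st()
```

```text
18.47 tcp g 20.8 -43.4 14.2 w 15.7 fx_g 1.9 fz 7.1
18.52 tcp g 20.8 -43.4 14.2 w 15.4 fx_g 2.0 fz 5.6
```

>>> send_rows(commands=[{"wx":0,"wy":0,"wz":0,"tx":-0.003,"ty":0,"tz":0,"hand":0.1},{"wx":0,"wy":0,"wz":0,"tx":-0.003,"ty":0,"tz":0,"hand":0.25},{"wx":0,"wy":0,"wz":0,"tx":-0.003,"ty":0,"tz":0,"hand":0.5},{"wx":0,"wy":0,"wz":0,"tx":-0.003,"ty":0,"tz":0,"hand":0.5},{"wx":0,"wy":0,"wz":0,"tx":-0.003,"ty":0,"tz":0,"hand":0.5},{"wx":0,"wy":0,"wz":0,"tx":-0.003,"ty":0,"tz":0,"hand":0.5},{"wx":0,"wy":0,"wz":0,"tx":-0.003,"ty":-0.05,"tz":0,"hand":0.5},{"wx":0,"wy":0,"wz":0,"tx":-0.003,"ty":-0.14,"tz":0,"hand":0.5},{"wx":0,"wy":0,"wz":0,"tx":-0.003,"ty":-0.24,"tz":0,"hand":0.5},{"wx":0,"wy":0,"wz":0,"tx":-0.003,"ty":-0.34,"tz":0,"hand":0.5}])

```text
t: 19.35
tcp_pos: [532.9, 3.3, 115.4]
eef_rot: [[-0.412, -0.002, -0.911], [0.911, 0.001, -0.412], [0.002, -1.0, 0.002]]
contact_force: [0.7, -0.1, 0.1]
width: 42.2
```

>>> send_rows(commands=[{"wx":0,"wy":0,"wz":0,"tx":0.05,"ty":-0.08,"tz":0.03,"hand":0.5},{"wx":0,"wy":0,"wz":0,"tx":0.1,"ty":-0.16,"tz":0.06,"hand":0.5},{"wx":0,"wy":0,"wz":0,"tx":0.15,"ty":-0.2,"tz":0.08,"hand":0.5},{"wx":0,"wy":0,"wz":0,"tx":0.2,"ty":-0.2,"tz":0.08,"hand":0.5},{"wx":0,"wy":0,"wz":0,"tx":0.22,"ty":-0.2,"tz":0.08,"hand":0.5},{"wx":0,"wy":0,"wz":0,"tx":0.22,"ty":-0.2,"tz":0.08,"hand":0.5},{"wx":0,"wy":0,"wz":0,"tx":0.22,"ty":-0.2,"tz":0.08,"hand":0.5},{"wx":0,"wy":0,"wz":0,"tx":0.22,"ty":-0.2,"tz":0.08,"hand":0.5},{"wx":0,"wy":0,"wz":0,"tx":0.22,"ty":-0.2,"tz":0.08,"hand":0.5},{"wx":0,"wy":0,"wz":0,"tx":0.22,"ty":-0.2,"tz":0.08,"hand":0.5}])

```text
t: 20.18
tcp_pos: [484.8, 52.8, 174.5]
eef_rot: [[-0.411, -0.001, -0.912], [0.912, -0.0, -0.411], [0.0, -1.0, 0.001]]
contact_force: [0.4, 0.2, 0.7]
width: 42.8
```

Run:
```python
from h import *
st()
for n in("wrist","scene","side"):
    p,P=cloud(n);print(n);boxes(P)
    m=(P[...,2]>33.5)&(P[...,2]<38.5)&(P[...,0]<-50)&(P[...,0]>-95)&(P[...,1]>66)&(P[...,1]<105)
    q=P[m]
    for lo in range(66,105,3):
        k=q[(q[:,1]>=lo)&(q[:,1]<lo+3)]
        if len(k)>1:print("  y",lo,k[:,0].min().round(1),k[:,0].max().round(1))
```

```text
20.18 tcp g -43.3 -68.6 174.5 w 42.8 fx_g 0.0 fz 0.7
wrist
tab 380 [[-76.4, 23.9, 84.9], [-69.8, 35.9, 90.6], [-63.3, 51.1, 92.0]]
pad 862 [[13.4, -69.9, 87.3], [20.2, -48.1, 91.5], [28.0, -24.3, 93.0]]
  y 72 -65.8 -62.2
  y 75 -65.8 -60.9
  y 78 -65.9 -62.2
  y 81 -66.0 -63.5
  y 84 -66.0 -63.5
  y 87 -67.4 -63.6
  y 90 -75.9 -62.5
  y 93 -76.2 -63.8
  y 96 -76.1 -63.7
  y 99 -76.4 -63.8
  y 102 -76.4 -63.9
scene
tab 82 [[-77.7, 27.6, 84.7], [-71.9, 43.0, 88.6], [-64.9, 54.7, 90.8]]
pad 94 [[13.1, -66.8, 86.2], [19.8, -42.5, 89.8], [26.9, -21.1, 91.6]]
  y 69 -71.8 -67.8
  y 72 -75.6 -66.1
  y 75 -79.2 -61.6
  y 78 -77.9 -64.1
  y 81 -77.0 -69.9
  y 84 -77.6 -65.0
  y 87 -76.8 -65.8
  y 90 -75.6 -64.2
  y 93 -77.6 -63.7
  y 96 -71.3 -64.8
  y 99 -76.9 -64.6
  y 102 -76.5 -64.8
side
tab 90 [[-79.2, 24.7, 85.0], [-74.4, 38.3, 89.9], [-65.6, 52.2, 92.6]]
pad 125 [[11.7, -68.3, 86.3], [17.6, -45.0, 91.1], [26.6, -22.8, 93.3]]
  y 66 -73.4 -70.2
  y 69 -76.5 -69.1
  y 72 -75.9 -63.0
  y 75 -79.3 -63.7
  y 78 -79.5 -68.2
  y 81 -78.9 -64.3
  y 84 -79.7 -62.5
  y 87 -77.7 -66.0
  y 90 -79.2 -65.3
  y 93 -79.3 -64.2
  y 96 -77.0 -65.4
  y 99 -77.8 -68.6
  y 102 -78.6 -65.3
```

```bash
python3 -c "
from workcell import *
print(finish_job())"
```

```text
the job is handed in; nothing more can be done
None
```

I did all the steps and handed the job in at about t = 20 s; `finish_job` gave no verdict.

**What I did**
- I gripped the finger tab and slid the peak pointer from about 75 mm back to zero. It came up hard against the cross arm (about 10 N, no further movement).
- I gripped the paddle and pulled the handle out about 71 mm. I held it there for just under 1.8 s with the peak pointer at the marker.
- I eased the handle home in the grip in three moves, none commanded faster than about 90 mm/s. I let go once it was back at its starting position and lifted clear.

**Last checks (depth from all three cameras, arm clear)**
- **Peak pointer:** the tab's centre lies within about 1 mm of the marker's centre line in each view (−69.9 against −70.0 mm, −71.3 against −70.8 mm, −72.4 against −71.8 mm). This compares the tab with the marker's bar, because the two tips themselves could not be measured sharply.
- **Handle:** the paddle is back at the position measured at the start, within about 1 mm.
- **Loose things:** nothing was commanded near them and no unexpected force showed, but I did not measure them again.

**What disagreed**
- **First grip on the tab missed:** the wrist depth shows the real fingertips end about 43 mm short of the stated TCP, so the fingers shut above the tab and touched nothing. I went about 45 mm lower from then on and both grips held.
- **Marker position:** most readings gave 70 to 72 mm from zero. One reading of the tip in the scene picture gave 74 mm; I pulled to 71 mm.
- **Picture limit:** I reached the limit of 12 viewed pictures, so the last checks are numbers only.

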